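# Draw out the sled of a drive dock whose lock may be on or off

### The job

Draw the drive sled of the grey dock fully out by its upright pull tab and let go of it. Its unmarked lock may be on or off and nobody can see which, so try the sled first: if it comes, leave the lock knob alone; if it stops after a few millimetres, slide the lock knob right across to the other end of its slot and then draw the sled out. Do not knock the screw dish or the flux tub about.

Things in the scene. Friction and masses are not known exactly. Their poses are not given: they have to be found in the camera images.
- sled (a joint): How far the sled stands out of the dock, m: 0 fully in (start), 0.060 at its end stop. Slides level along the -x of pull_tab with about 1.5 N of friction and stays where left. Lock on: it stops hard after about 6 mm; lock off: it runs freely. The dock's fixed grey metal case is 172 x 114 mm, 44 mm high, its centre 145 mm along +x from the tab when the sled is in.
- pull_tab (a point): Grip point on the sled's pull tab, a black upright plate 10 mm thick (x), 40 mm wide (y), 62 mm above the bench and 18 mm below the tab's top edge. 50 mm of room between tab and case; a low ledge (top 16 mm above the bench) joins them. Axes (the dock's): -x is the way the sled draws out, z up. Pinch it from above across x.
- lock (a joint): Lock knob's place along its slot, m: 0 at one end (starts there or up to 3 mm from it), 0.030 at the other; grows along the +y of lock_knob, needs about 3 N, stays where left. In some docks the start end is locked and the other free, in others the reverse: not visible, only found by trying the sled.
- lock_knob (a point): Grip point of the lock knob, 63 mm above the bench: a black block on the dock's flat top (44 mm above the bench), 30 mm long (x), 14 mm across (y), its top 78 mm above the bench. It slides along its own y axis (dock's axes) in a 62 mm dark slot; pinch it across y, or push it.
- screw_dish: Bystander: loose round shallow metal dish with screws, 85 mm across, 18 mm high, beside the dock. Origin at the centre of its underside.
- flux_tub: Bystander: loose round tub with black lid, 47 mm across, 29 mm high, beside the sled's path. Origin at the centre of its underside.

How it is judged:
By the outcome, as a careful person would: the job done as asked, in the order asked, and still so for the second after the job is handed in, with the robot touching nothing.
It also fails if it takes over 51 s, if anything falls off the work surface, if the arm or the gripper's body presses on something with over 40 N, if the wrist force passes 120 N, or if a joint passes its speed limit or range.

### The arm

A 6-joint arm with a two-finger parallel gripper is mounted at the origin on a cart in front of the work surface, level with it; the furniture and walls round the work are solid. World frame = base frame: x ahead of the robot, y to its left, z up, the work surface at z = 0. Lengths are in m, angles in rad, forces in N, time in s.
With the tool pointing down it reaches from about 0.35 to 0.95 m from the base axis. Payload 17.4 kg.
Tool frame: the origin (TCP) lies midway between the tips of the shut fingers; the grasp point (between the pads) lies arm.grip_point_offset behind it (arm.grip_point_offset is the distance from the TCP to the grasp point, in m); x points along the fingers, y is the direction in which the jaws open and shut, and the axes are right-handed (so a half turn about x gives the same grasp; the last joint's range is limited). The gripper opens to 93 mm and grips with 3 to 60 N. Pads are 15 mm wide; open, the fingers measure 128 mm over their backs; the gripper's body (75 mm by 188 mm) begins 65 mm behind the grasp point.
Start: joints at [1.247, 0.116, 1.442, -0, 1.584, -0.038], TCP at [0.19, 0.648, 0.219] pointing down, gripper open.
Joint ranges: [-2.83, 2.83], [-0.83, 2.19], [0.07, 2.5], [-1.14, 4.28], [0.01, 3], [-2.97, 2.97]. Speed limits (rad/s): [1.89, 1.89, 2.22, 3.14, 3.14, 3.14].

### API

Orientations are given as a unit quaternion [x, y, z, w].
In Python, from cell import arm gives the robot as it stands.
- The arm moves only by the tool jog_arm, never from a script. Its argument "motion" is a list of rows, each a list of 7 numbers: the shift along the world's x, y, z in mm, then the turn, a rotation vector about the world's x, y, z in rad, then the opening, from -1 (shut) to 1 (fully open), so that 0 is half open. In form: [[tx, ty, tz, rx, ry, rz, jaw], ...]. A call has 1 to 10 rows; each row shifts and turns the commanded pose from where the row before left it; what a row does not reach is not made up. A row lasts 1/8 s, in which the tool goes at most 62.5 mm and 10.7 degrees, less where a joint would pass 70% of its speed; a pose out of reach is approached as far as the arm can. A call with a gripper value outside its range is refused whole. The fingers move at their own pace and stop on an object; "grip_force" is the grip in N (left out, the last holds). Time passes only in rows, so rows that do not move let the fingers close. It gives the time, the measured TCP pose, the force and the opening at its end, in the units of the state.
- arm.sense(): the state, without advancing time (a new reading comes with each control period).
- arm.camera(name): name is "scene" or "top"; returns a dict with "pixels" (420x560x3 uint8, red, green, blue), "z_map" (420x560 float32, m along the optical axis (not along the pixel's ray), 0 where there is no reading), "fx", "fy", "cx", "cy" (pixels), "k1" (the pictures are not rectified: a ray, as slopes to the right and down, at radius r is drawn at 1 + k1 r^2 times it, then the intrinsics apply), "R" (3x3) and "t" (3): a world point X has camera coordinates R X + t. Camera axes: x right, y down, z forward; pixel columns grow to the right and rows downward; lengths in m; the calibration is good to about 2 mm. A picture is of the moment at which its call begins.
- arm.sign_off(): hands the job in, once; it reports no verdict.
Trained networks look in a picture, given as the dict that the camera call returned (one of the last four; its "shot" number tells which), for a name from the list of things; names that differ only in an ending like _2 or _b are one class to them, and where a whole thing is asked for, a point or a joint stands for the part that bears it (a point fixed in the world has none). Each returns a list of dicts, best first, with "confidence" (0 to 1); they miss things now and then, are a little off and sometimes report something else, mostly with a low value. They report only what shows in the picture. A call takes as long as a camera call.
- arm.look_for(picture, label): "pixel" ([column, row] in pixels, amid what is visible of it).
- arm.regions_of(picture, label): "pixels" (420x560 bool, what is visible of it) and "pixel" ([column, row] in pixels, amid what is visible of it).
The state is a dict: "t": time; "qpos": joint angles; "qvel": joint speeds; "effort": joint torques, N m; "tool_pos": TCP position; "orientation": TCP orientation; "contact_force": force on the tool from outside, world axes, zero at the start; "ft_torque": the same for the moment, N m; "width": finger opening in m.
Only numpy, scipy, OpenCV 4.12 (cv2) and the standard library are available. Lean on these libraries where they do the work, as an engineer would, in place of code of your own. Each camera call takes 0.05 s, during which the arm holds its last target.

## Working session

There is one attempt and no reset: what is moved stays moved. The work goes in short steps, Python scripts to look and compute and a tool call to move; the robot and the scene stay as the last step left them, time stands still between calls to the robot, and variables do not carry over. Pictures are saved under pics/ and viewed, and the job is handed in when it is done.

Besides the shell and the picture viewer there is one more tool, called after "Request:" by a JSON object that holds its "api" and its "payload", one argument or row to a line. jog_arm: Moves the arm, as the interface text tells. Its arguments: {"type":"object","properties":{"motion":{"type":"array"},"grip_force":{"type":"number"}},"required":["motion"]}

```bash
mkdir -p pics; ls
python3 - <<'E'
from cell import arm
import cv2,numpy as np
s=arm.sense();print(s['t'],s['tool_pos'],s['orientation'],s['width'],arm.grip_point_offset)
for n in ['scene','top']:
    p=arm.camera(n)
    np.savez(f'{n}0.npz',**{k:v for k,v in p.items()})
    im=cv2.cvtColor(p['pixels'],cv2.COLOR_RGB2BGR).copy()
    for l in ['pull_tab','lock_knob','sled','screw_dish','flux_tub']:
        for r in arm.look_for(p,l)[:2]:
            print(n,l,r)
    cv2.imwrite(f'pics/{n}0.png',im)
    print(p['R'],p['t'],p['fx'],p['cx'],p['cy'],p['k1'])
E
```

```text
pics
0.0 [0.19024122 0.64741159 0.21790972] [ 0.10027696  0.69995588 -0.10110115  0.6998463 ] 0.09293536197568632 0.0188
scene pull_tab {'pixel': [262.4, 241.3], 'confidence': 0.61}
scene lock_knob {'pixel': [184.6, 201.4], 'confidence': 0.62}
scene sled {'pixel': [259.5, 246.3], 'confidence': 0.67}
scene screw_dish {'pixel': [236.1, 181.2], 'confidence': 0.81}
scene flux_tub {'pixel': [290.0, 193.4], 'confidence': 0.62}
[[ 0.56732478 -0.82347544  0.00554935]
 [-0.64679942 -0.4497564  -0.61592994]
 [ 0.50969904  0.345843   -0.78778138]] [-0.33951706  0.44840252  0.60052954] 478.15074518795825 277.92970684306243 207.05012494763403 -0.16454431682155676
top pull_tab {'pixel': [299.0, 238.3], 'confidence': 0.83}
top lock_knob {'pixel': [214.7, 244.7], 'confidence': 0.72}
top sled {'pixel': [303.1, 238.9], 'confidence': 0.66}
top screw_dish {'pixel': [229.1, 183.7], 'confidence': 0.64}
top flux_tub {'pixel': [287.9, 171.9], 'confidence': 0.87}
top flux_tub {'pixel': [215.5, 247.7], 'confidence': 0.49}
[[ 0.02969916 -0.99908503 -0.03077436]
 [-0.98457964 -0.02393012 -0.17329248]
 [ 0.17239749  0.03544645 -0.98438948]] [0.01855019 0.61427714 0.86196345] 476.59721343156974 284.72021813749325 207.8585357357981 -0.15029845721290083
```

View pics/scene0.png

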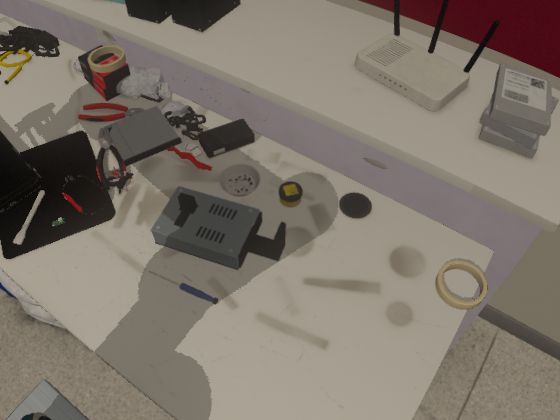

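View pics/top0.png

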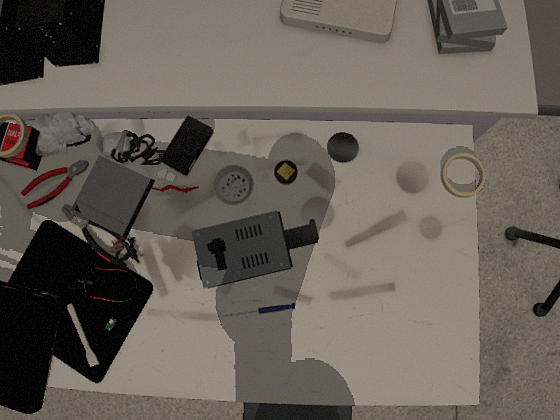

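The top view shows the dock near (243,248), with the tab at about (312,233) and the knob at about (217,247). The dish is at (235,184) and the tub at (286,172). Next I'll measure with depth.

```bash
cat > h.py <<'E'
import numpy as np,cv2
def cloud(p):
    K=np.array([[p['fx'],0,p['cx']],[0,p['fy'],p['cy']],[0,0,1]],float)
    h,w=p['z_map'].shape
    u,v=np.meshgrid(np.arange(w),np.arange(h))
    pts=np.stack([u,v],-1).reshape(-1,1,2).astype(float)
    n=cv2.undistortPoints(pts,K,np.array([float(p['k1']),0,0,0])).reshape(h,w,2)
    z=p['z_map'].astype(float)
    c=np.dstack([n[...,0]*z,n[...,1]*z,z])
    X=(c-p['t'])@p['R']
    X[z==0]=np.nan
    return X
E
python3 - <<'E'
from h import *
for n in ['top','scene']:
    p=np.load(n+'0.npz');X=cloud(p)
    Z=X[...,2]
    print(n)
    u0=(np.s_[195:300,185:330] if n=='top' else np.s_[180:280,145:300])
    A=X[u0].reshape(-1,3)
    m=(A[:,2]>.036)&(A[:,2]<.05); r=cv2.minAreaRect(A[m][:,:2].astype(np.float32)*1000); print('case',m.sum(),r,np.median(A[m][:,2]))
    m=(A[:,2]>.055); B=A[m]
    print(m.sum())
    # cluster by y
    import scipy.cluster.hierarchy as H
    l=H.fcluster(H.linkage(B[:,:2],'single'),.015,'distance')
    for k in set(l):
        C=B[l==k]
        if len(C)>5: print('cl',len(C),C.mean(0),C.min(0),C.max(0),cv2.minAreaRect(C[:,:2].astype(np.float32)*1000), np.sort(C[:,2])[-5:])
        T=C[C[:,2]>C[:,2].max()-.006]
        if len(C)>5: print('  top',len(T),T.mean(0),cv2.minAreaRect(T[:,:2].astype(np.float32)*1000))
E
python3 - <<'E'
from h import *
p=np.load('top0.npz');X=cloud(p)
for nm,u0 in dict(dish=np.s_[155:212,205:262],tub=np.s_[152:192,268:305]).items():
    A=X[u0].reshape(-1,3);m=(A[:,2]>.010);B=A[m]
    print(nm,m.sum(),B.min(0),B.max(0),cv2.minEnclosingCircle(B[:,:2].astype(np.float32)*1000))
im=cv2.cvtColor(p['pixels'],cv2.COLOR_RGB2BGR)[150:310,180:340]
cv2.imwrite('pics/crop0.png',cv2.resize(im,None,fx=3.6,fy=3.6,interpolation=cv2.INTER_CUBIC))
E
```

```text
top
case 5192 ((542.0302124023438, 90.68113708496094), (115.1532974243164, 231.63743591308594), 15.454694747924805) 0.0439895823051801
266
cl 128 [ 0.57034079 -0.02010156  0.07799965] [ 0.55174494 -0.0289663   0.05526197] [ 0.59146029 -0.01153202  0.08421565] ((571.5553588867188, -20.276954650878906), (40.0851936340332, 9.7490234375), 15.306194305419922) [0.08334408 0.08354616 0.08367192 0.08405608 0.08421565]
  top 84 [ 0.57157881 -0.02050991  0.08062227] ((571.2026977539062, -20.724451065063477), (38.1638069152832, 8.90870475769043), 15.973987579345703)
cl 138 [0.53580125 0.16164687 0.07459591] [0.52680806 0.14863341 0.05547813] [0.54601037 0.17804532 0.08035829] ((536.33056640625, 162.97703552246094), (14.322750091552734, 28.557409286499023), 17.39606285095215) [0.07987118 0.08005159 0.08022559 0.08034859 0.08035829]
  top 102 [0.5362734  0.16281204 0.07724812] ((536.4286499023438, 163.1885223388672), (13.77425765991211, 27.507579803466797), 15.55138111114502)
scene
case 4635 ((541.324951171875, 88.09164428710938), (115.50139617919922, 237.1905059814453), 14.769824028015137) 0.044
[... 447 characters left out ...]
12)
cl 216 [0.53295687 0.15888814 0.07089913] [0.52472385 0.14543516 0.05506893] [0.5463486  0.17735594 0.08076589] ((534.7269897460938, 161.20742797851562), (16.720623016357422, 31.031118392944336), 17.01614761352539) [0.07986426 0.07992459 0.08012006 0.08069903 0.08076589]
  top 99 [0.53471563 0.1610259  0.07756085] ((534.2283935546875, 161.79263305664062), (14.783756256103516, 29.610855102539062), 10.538043022155762)
dish 367 [0.62482239 0.10190137 0.0100435 ] [0.7089445  0.18577692 0.02119517] ((666.9348754882812, 144.24041748046875), 42.64666748046875)
tub 436 [0.67031695 0.01555064 0.01003457] [0.71645748 0.05988776 0.03322793] ((693.718505859375, 37.91879653930664), 23.62852668762207)
```

View pics/crop0.png

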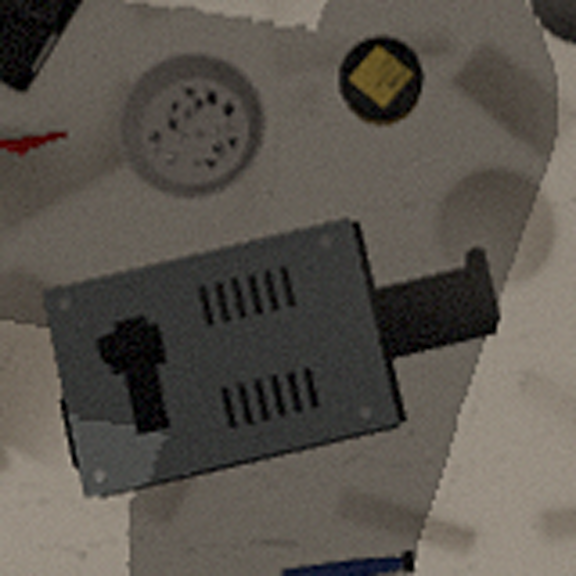

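```bash
cat >> h.py <<'E'
from scipy.spatial.transform import Rotation as Ro
TH=np.deg2rad(15.0)
XD=np.array([-np.sin(TH),np.cos(TH),0]);YD=np.array([-np.cos(TH),-np.sin(TH),0])
def turn(s,jaw):
    R=Ro.from_quat(s['orientation']); 
    out=[]
    for sg in (1,-1):
        x=np.array([0,0,-1.]);y=sg*jaw;z=np.cross(x,y)
        T=Ro.from_matrix(np.column_stack([x,y,z]))
        out.append((T*R.inv()).as_rotvec())
    return out
E
python3 - <<'E'
from h import *
from cell import arm
s=arm.sense();print(Ro.from_quat(s['orientation']).as_matrix().round(3))
print('xjaw',turn(s,XD),'yjaw',turn(s,YD),s['tool_pos'],s['qpos'],s['t'])
X=cloud(np.load('top0.npz'));Z=X[...,2]
m=(X[...,0]>.1)&(X[...,0]<.7)&(X[...,1]>-.2)&(X[...,1]<.75);print(np.nanmax(Z[m]))
E
```

```text
[[-0.     0.282  0.959]
 [ 0.     0.959 -0.282]
 [-1.     0.    -0.   ]]
xjaw [array([-2.51431517e-05, -2.20066581e-05,  5.47644615e-01]), array([-2.92774763e-05,  3.34502415e-05, -2.59394804e+00])] yjaw [array([-2.66054991e-06, -3.99951149e-05,  2.11844094e+00]), array([-3.44060985e-05,  2.28875808e-06, -1.02315171e+00])] [0.19031132 0.64762606 0.21865732] [ 1.24718563e+00  1.15985198e-01  1.44159807e+00  2.29434885e-05
  1.58398567e+00 -3.77651704e-02] 0.6
0.08421564727075202
```

Request:
{"api": "jog_arm", "payload": {
  "motion": [
    [25,-44,0,0,0,0.036,0],
    [25,-44,0,0,0,0.036,0],
    [25,-44,0,0,0,0.036,0],
    [25,-44,0,0,0,0.036,0],
    [25,-44,0,0,0,0.036,0],
    [25,-44,0,0,0,0.036,0],
    [25,-44,0,0,0,0.036,0],
    [25,-44,0,0,0,0.036,0],
    [25,-44,0,0,0,0.036,0],
    [25,-44,0,0,0,0.036,0]
  ],
  "grip_force": 25
}}

```text
t: 1.85
tool_pos: [0.4409, 0.2061, 0.2189]
orientation: [-0.027, 0.706, 0.027, 0.707]
contact_force: [1.1, 0.7, -0.2]
width: 0.0462
```

Now to (0.570, -0.021, 0.12): delta (129, -227, -99), with a turn of about 0.188.

Request:
{"api": "jog_arm", "payload": {
  "motion": [
    [21,-38,0,0,0,0.03,0],
    [21,-38,0,0,0,0.03,0],
    [21,-38,0,0,0,0.03,0],
    [22,-38,0,0,0,0.03,0],
    [22,-38,-30,0,0,0.03,0],
    [22,-37,-40,0,0,0.037,0],
    [0,0,-30,0,0,0,0],
    [0,0,0,0,0,0,0]
  ]
}}

```text
t: 2.85
tool_pos: [0.5683, -0.0196, 0.1166]
orientation: [-0.092, 0.702, 0.092, 0.7]
contact_force: [-0.5, 0.3, 1.0]
width: 0.0463
```

Run:
```python
from h import *
from cell import arm
s=arm.sense();print(s['t'],s['tool_pos'],turn(s,XD),s['qpos'],s['contact_force'])
p=arm.camera('scene');cv2.imwrite('pics/s1.png',cv2.resize(cv2.cvtColor(p['pixels'],cv2.COLOR_RGB2BGR)[100:330,100:400],None,fx=2.5,fy=2.5))
d=np.array([.570,-.021,.046])-s['tool_pos'];print(d*1000)
```

```text
2.85 [ 0.56828886 -0.0196358   0.1165711 ] [array([-0.00036808, -0.00384709,  0.00139428]), array([-6.04030500e-03,  5.77923609e-04, -3.14019251e+00])] [-7.94328319e-02 -6.69022822e-02  1.79463093e+00  6.51117549e-05
  1.41772812e+00 -1.91064431e+00] [-0.48857852  0.26799582  0.97385398]
[  1.71113799  -1.36420388 -70.57109923]
```

View pics/s1.png

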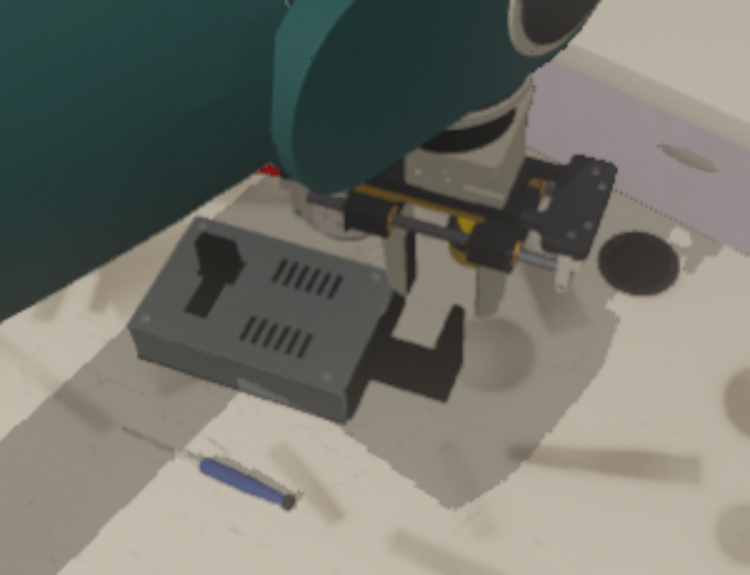

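The two fingers straddle the tab (crop about (450,330)), one on each side, and both clear the case. I'll descend and close.

Request:
{"api": "jog_arm", "payload": {
  "motion": [
    [2,-1,-20,0,0,0,0],
    [0,0,-20,0,0,0,0],
    [0,0,-18,0,0,0,0],
    [0,0,-12,0,0,0,0],
    [0,0,0,0,0,0,0],
    [0,0,0,0,0,0,-1],
    [0,0,0,0,0,0,-1],
    [0,0,0,0,0,0,-1],
    [0,0,0,0,0,0,-1]
  ],
  "grip_force": 20
}}

```text
t: 4.03
tool_pos: [0.5714, -0.0205, 0.0489]
orientation: [-0.092, 0.701, 0.092, 0.701]
contact_force: [5.6, -20.6, 3.0]
width: 0.0112
```

Run:
```python
from h import *
from cell import arm
s=arm.sense();print(s['t'],s['tool_pos'],s['width'],s['contact_force'])
```

```text
4.025 [ 0.57142116 -0.02049749  0.04887728] 0.011222116131743152 [  5.60043282 -20.55735393   3.01092532]
```

Request:
{"api": "jog_arm", "payload": {
  "motion": [
    [0,0,0,0,0,0,-1],
    [0,0,0,0,0,0,-1]
  ]
}}

```text
t: 4.28
tool_pos: [0.5716, -0.0212, 0.0489]
orientation: [-0.093, 0.701, 0.091, 0.701]
contact_force: [1.3, -7.1, 0.1]
width: 0.0101
```

Gripped (width 10.1 mm). Next a gentle pull along (0.26, -0.966), about 4 mm at first and then on to 10 mm.

Request:
{"api": "jog_arm", "payload": {
  "motion": [
    [0.5,-2,0,0,0,0,-1],
    [0.5,-2,0,0,0,0,-1],
    [0.5,-2,0,0,0,0,-1],
    [0.5,-2,0,0,0,0,-1],
    [0,0,0,0,0,0,-1]
  ]
}}

```text
t: 4.9
tool_pos: [0.5732, -0.0273, 0.0488]
orientation: [-0.091, 0.701, 0.093, 0.701]
contact_force: [-2.7, 11.5, 6.4]
width: 0.01
```

Request:
{"api": "jog_arm", "payload": {
  "motion": [
    [0.5,-2,0,0,0,0,-1],
    [0.5,-2,0,0,0,0,-1],
    [0,0,0,0,0,0,-1]
  ]
}}

```text
t: 5.28
tool_pos: [0.5735, -0.0282, 0.0487]
orientation: [-0.09, 0.701, 0.095, 0.701]
contact_force: [-10.0, 37.9, 9.6]
width: 0.0109
```

The sled stopped hard at about 6 mm (38 N), so the lock is on. I'll relax it back in a little, then release and rise.

Request:
{"api": "jog_arm", "payload": {
  "motion": [
    [-0.5,2,0,0,0,0,-1],
    [-0.5,2,0,0,0,0,-1],
    [-0.5,2,0,0,0,0,-1],
    [-0.5,2,0,0,0,0,-1],
    [-0.5,1,0,0,0,0,-1],
    [0,0,0,0,0,0,-1],
    [0,0,0,0,0,0,0],
    [0,0,0,0,0,0,0],
    [0,0,0,0,0,0,0]
  ]
}}

```text
t: 6.4
tool_pos: [0.5716, -0.0234, 0.0484]
orientation: [-0.092, 0.701, 0.092, 0.701]
contact_force: [-0.4, 0.2, 0.5]
width: 0.0353
```

Request:
{"api": "jog_arm", "payload": {
  "motion": [
    [0,0,20,0,0,0,0],
    [0,0,25,0,0,0,0],
    [0,0,25,0,0,0,0],
    [0,0,10,0,0,0,0],
    [0,0,0,0,0,0,0]
  ]
}}

```text
t: 7.02
tool_pos: [0.5721, -0.0234, 0.1295]
orientation: [-0.092, 0.701, 0.092, 0.702]
contact_force: [0.5, 0.2, -0.7]
width: 0.0462
```

Run:
```python
from h import *
from cell import arm
s=arm.sense();print(s['t'],s['tool_pos'],s['width'],s['contact_force'],turn(s,XD),turn(s,YD),s['qpos'])
p=arm.camera('scene');np.savez('scene2.npz',**p);cv2.imwrite('pics/s2.png',cv2.resize(cv2.cvtColor(p['pixels'],cv2.COLOR_RGB2BGR)[100:330,100:400],None,fx=2.5,fy=2.5))
X=cloud(p)
```

```text
7.025 [ 0.57205514 -0.02338092  0.12948233] 0.046228140011582805 [ 0.49846742  0.19718271 -0.7474047 ] [array([0.00011144, 0.00126111, 0.00053051]), array([ 1.98061103e-03, -1.75017177e-04, -3.14106151e+00])] [array([-9.03014879e-04,  1.07807431e-03,  1.57132661e+00]), array([ 1.07791805e-03,  9.02883991e-04, -1.57026559e+00])] [-8.54007260e-02 -6.98095776e-02  1.77592972e+00 -3.83485251e-06
  1.43420649e+00 -1.91746541e+00]
```

View pics/s2.png

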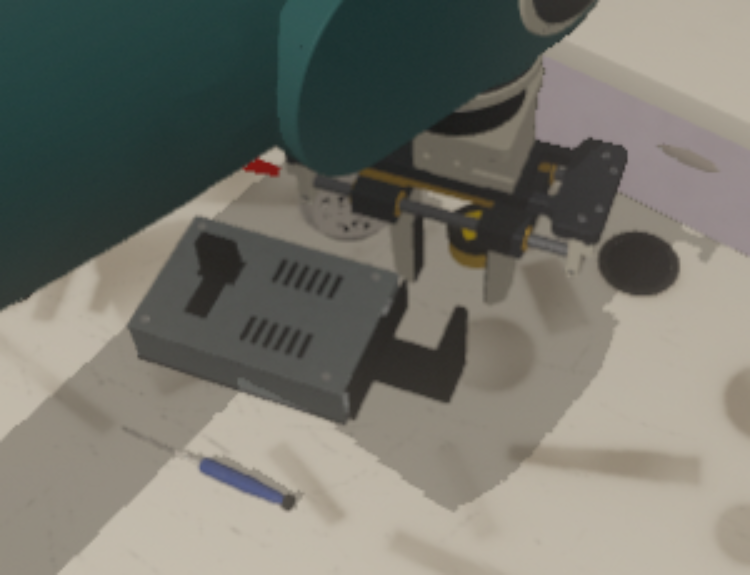

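Request:
{"api": "jog_arm", "payload": {
  "motion": [
    [-3.7,18.5,0,0,0,-0.157,0],
    [-3.7,18.5,0,0,0,-0.157,0],
    [-3.7,18.5,0,0,0,-0.157,0],
    [-3.7,18.5,0,0,0,-0.157,0],
    [-3.7,18.5,0,0,0,-0.157,0],
    [-3.7,18.5,0,0,0,-0.157,0],
    [-3.7,18.5,0,0,0,-0.157,0],
    [-3.7,18.5,0,0,0,-0.157,0],
    [-3.7,18.5,0,0,0,-0.157,0],
    [-3.7,18.5,0,0,0,-0.157,0]
  ]
}}

```text
t: 8.32
tool_pos: [0.5342, 0.1621, 0.1274]
orientation: [0.431, 0.56, -0.432, 0.56]
contact_force: [0.4, 0.2, 0.6]
width: 0.0463
```

Request:
{"api": "jog_arm", "payload": {
  "motion": [
    [0,0,-15,0,0,0,0],
    [0,0,-15,0,0,0,0],
    [0,0,0,0,0,0,0]
  ]
}}

```text
t: 8.7
tool_pos: [0.534, 0.1608, 0.0964]
orientation: [0.429, 0.562, -0.431, 0.561]
contact_force: [0.9, -0.1, 1.0]
width: 0.0466
```

Run:
```python
from h import *
from cell import arm
s=arm.sense();print(s['t'],s['tool_pos'],s['width'],s['contact_force'],turn(s,YD),s['qpos'])
print((np.array([.5355,.162,.05])-s['tool_pos'])*1000)
for n in ['scene','top']:
    p=arm.camera(n);c=np.s_[100:330,100:400] if n=='scene' else np.s_[100:330,130:430]
    cv2.imwrite(f'pics/{n}3.png',cv2.resize(cv2.cvtColor(p['pixels'],cv2.COLOR_RGB2BGR)[c],None,fx=2.5,fy=2.5))
```

```text
8.7 [0.53400906 0.16077425 0.09635184] 0.04664081970243541 [ 0.91852607 -0.07878016  1.04863893] [array([4.91002514e-03, 1.40957032e-03, 3.13997105e+00]), array([ 0.00089782, -0.00312743, -0.00161745])] [ 2.46757173e-01 -7.75952584e-02  1.83860246e+00 -1.11288364e-04
  1.38383737e+00 -1.66388029e-02]
[  1.49093505   1.22574767 -46.35184106]
```

View pics/scene3.png

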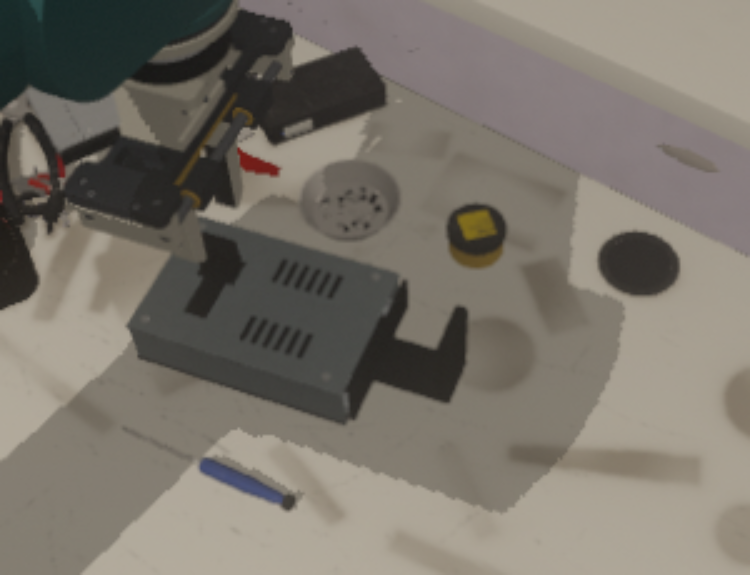

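View pics/top3.png

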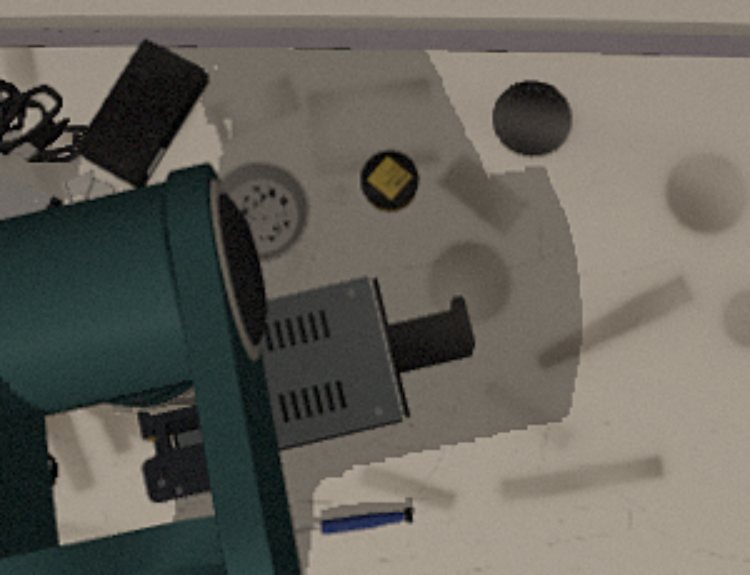

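The scene view shows the fingers on either side of the knob (crop about (220,255)), with the dish well clear. I'll descend and pinch.

Request:
{"api": "jog_arm", "payload": {
  "motion": [
    [1.5,1,-15,0,0,0,0],
    [0,0,-15,0,0,0,0],
    [0,0,-12,0,0,0,0],
    [0,0,-2,0,0,0,0],
    [0,0,0,0,0,0,-1],
    [0,0,0,0,0,0,-1],
    [0,0,0,0,0,0,-1],
    [0,0,0,0,0,0,-1],
    [0,0,0,0,0,0,-1],
    [0,0,0,0,0,0,-1]
  ],
  "grip_force": 15
}}

```text
t: 10.05
tool_pos: [0.5365, 0.1627, 0.0549]
orientation: [0.431, 0.561, -0.43, 0.561]
contact_force: [-0.3, 0.1, 3.4]
width: 0.0138
```

Request:
{"api": "jog_arm", "payload": {
  "motion": [
    [-3.9,-1,0,0,0,0,-1],
    [-3.9,-1,0,0,0,0,-1],
    [-3.9,-1.1,0,0,0,0,-1],
    [-3.9,-1,0,0,0,0,-1],
    [-3.9,-1.1,0,0,0,0,-1],
    [-3.9,-1,0,0,0,0,-1],
    [0,0,0,0,0,0,-1]
  ]
}}

```text
t: 10.92
tool_pos: [0.5125, 0.1563, 0.0549]
orientation: [0.43, 0.561, -0.43, 0.561]
contact_force: [-0.9, -0.6, 8.3]
width: 0.0139
```

Request:
{"api": "jog_arm", "payload": {
  "motion": [
    [-1.9,-0.5,0,0,0,0,-1],
    [-1.9,-0.5,0,0,0,0,-1],
    [-1.9,-0.5,0,0,0,0,-1],
    [-1,-0.3,0,0,0,0,-1],
    [-1,-0.3,0,0,0,0,-1],
    [0,0,0,0,0,0,-1]
  ]
}}

```text
t: 11.68
tool_pos: [0.5076, 0.1549, 0.0551]
orientation: [0.432, 0.559, -0.428, 0.563]
contact_force: [29.3, 7.7, -11.3]
width: 0.0146
```

The knob is at its end stop: about 30 mm of travel and 30 N. I'll relax the load, open and rise.

Request:
{"api": "jog_arm", "payload": {
  "motion": [
    [1.6,0.4,0,0,0,0,-1],
    [0,0,0,0,0,0,-1]
  ]
}}

```text
t: 11.92
tool_pos: [0.5084, 0.1552, 0.055]
orientation: [0.432, 0.56, -0.429, 0.562]
contact_force: [18.5, 4.8, -5.4]
width: 0.0142
```

Request:
{"api": "jog_arm", "payload": {
  "motion": [
    [1,0.3,0,0,0,0,-1],
    [0,0,0,0,0,0,0],
    [0,0,0,0,0,0,0],
    [0,0,0,0,0,0,0],
    [0,0,20,0,0,0,0],
    [0,0,25,0,0,0,0],
    [0,0,25,0,0,0,0],
    [0,0,5,0,0,0,0],
    [0,0,0,0,0,0,0]
  ]
}}

```text
t: 13.05
tool_pos: [0.5078, 0.155, 0.1298]
orientation: [0.431, 0.561, -0.43, 0.561]
contact_force: [0.0, -0.0, 0.5]
width: 0.0464
```

Run:
```python
from h import *
from cell import arm
s=arm.sense();print(s['t'],s['tool_pos'],s['width'],s['contact_force'],turn(s,XD))
print((np.array([.5725,-.0235,.13])-s['tool_pos'])*1000)
p=arm.camera('scene');c=np.s_[100:330,100:400]
cv2.imwrite(f'pics/s4.png',cv2.resize(cv2.cvtColor(p['pixels'],cv2.COLOR_RGB2BGR)[c],None,fx=2.5,fy=2.5))
```

```text
13.05 [0.50780865 0.15501934 0.12982884] 0.04635564868878681 [ 0.00078299 -0.03484615  0.52345484] [array([-4.42531664e-04,  2.56606666e-04,  1.57061842e+00]), array([ 2.56619138e-04,  4.42553173e-04, -1.57097417e+00])]
[ 6.46913461e+01 -1.78519343e+02  1.71156857e-01]
```

View pics/s4.png

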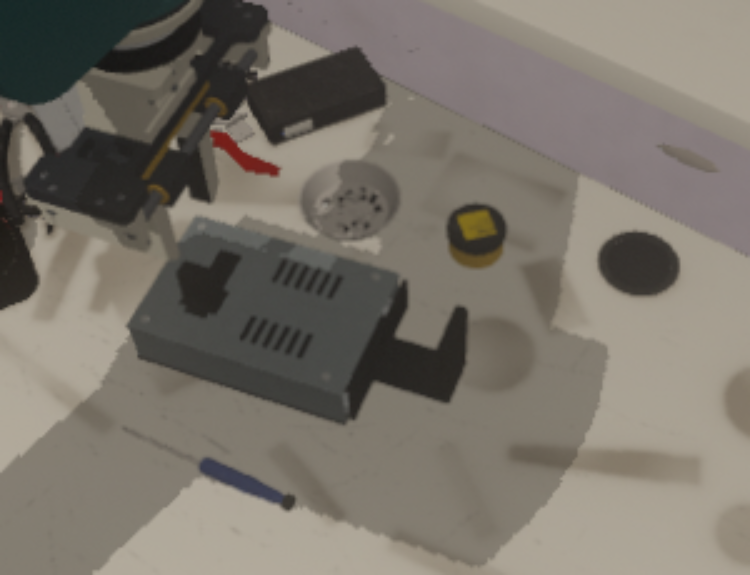

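The knob now sits at the other end of its slot (crop about (200,285)), and the dish and tub have not moved. Back to the tab.

Request:
{"api": "jog_arm", "payload": {
  "motion": [
    [6.5,-17.9,0,0,0,0.157,0],
    [6.5,-17.9,0,0,0,0.157,0],
    [6.5,-17.9,0,0,0,0.157,0],
    [6.5,-17.9,0,0,0,0.157,0],
    [6.5,-17.9,0,0,0,0.157,0],
    [6.5,-17.9,0,0,0,0.157,0],
    [6.5,-17.9,0,0,0,0.157,0],
    [6.5,-17.9,0,0,0,0.157,0],
    [6.5,-17.9,0,0,0,0.157,0],
    [6.5,-17.9,0,0,0,0.157,0]
  ]
}}

```text
t: 14.35
tool_pos: [0.5725, -0.0246, 0.1284]
orientation: [-0.094, 0.701, 0.094, 0.7]
contact_force: [-0.0, -0.2, 0.3]
width: 0.0465
```

Request:
{"api": "jog_arm", "payload": {
  "motion": [
    [0,0,-5,0,0,0,0],
    [0,0,0,0,0,0,0],
    [0,0,0,0,0,0,0]
  ]
}}

```text
t: 14.72
tool_pos: [0.5725, -0.0234, 0.1244]
orientation: [-0.092, 0.701, 0.092, 0.701]
contact_force: [0.2, 0.8, -0.4]
width: 0.0465
```

Run:
```python
from h import *
from cell import arm
s=arm.sense();print(s['t'],s['tool_pos'],turn(s,XD))
print((np.array([.572,-.0233,.047])-s['tool_pos'])*1000)
```

```text
14.725 [ 0.57252368 -0.02336995  0.12437171] [array([-0.00014436, -0.00047401,  0.00205817]), array([-7.44080023e-04,  2.26612694e-04, -3.13953439e+00])]
[-5.23680414e-01  6.99501723e-02 -7.73717056e+01]
```

Request:
{"api": "jog_arm", "payload": {
  "motion": [
    [0,0,-22,0,0,0,0],
    [0,0,-22,0,0,0,0],
    [0,0,-20,0,0,0,0],
    [0,0,-12,0,0,0,0],
    [0,0,0,0,0,0,-1],
    [0,0,0,0,0,0,-1],
    [0,0,0,0,0,0,-1],
    [0,0,0,0,0,0,-1],
    [0,0,0,0,0,0,-1],
    [0,0,0,0,0,0,-1]
  ],
  "grip_force": 20
}}

```text
t: 15.98
tool_pos: [0.573, -0.0239, 0.049]
orientation: [-0.092, 0.701, 0.092, 0.701]
contact_force: [-0.8, 0.7, 4.8]
width: 0.0098
```

Request:
{"api": "jog_arm", "payload": {
  "motion": [
    [0.8,-3,0,0,0,0,-1],
    [0.8,-3,0,0,0,0,-1],
    [0.8,-3,0,0,0,0,-1],
    [0.8,-3,0,0,0,0,-1],
    [0,0,0,0,0,0,-1]
  ]
}}

```text
t: 16.6
tool_pos: [0.5763, -0.0363, 0.0491]
orientation: [-0.092, 0.701, 0.092, 0.701]
contact_force: [-0.7, -2.1, 4.7]
width: 0.0099
```

It runs freely and is out about 15.6 mm, so about 44 mm remain.

Request:
{"api": "jog_arm", "payload": {
  "motion": [
    [1.3,-4.8,0,0,0,0,-1],
    [1.3,-4.8,0,0,0,0,-1],
    [1.3,-4.8,0,0,0,0,-1],
    [1.3,-4.8,0,0,0,0,-1],
    [1.3,-4.8,0,0,0,0,-1],
    [1.3,-4.8,0,0,0,0,-1],
    [1.3,-4.8,0,0,0,0,-1],
    [1.3,-4.8,0,0,0,0,-1],
    [0,0,0,0,0,0,-1]
  ]
}}

```text
t: 17.73
tool_pos: [0.5867, -0.0749, 0.0491]
orientation: [-0.092, 0.701, 0.092, 0.701]
contact_force: [-1.2, -2.3, 5.7]
width: 0.0099
```

Request:
{"api": "jog_arm", "payload": {
  "motion": [
    [0.5,-2,0,0,0,0,-1],
    [0.5,-2,0,0,0,0,-1],
    [0.5,-2,0,0,0,0,-1],
    [0,0,0,0,0,0,-1]
  ]
}}

```text
t: 18.23
tool_pos: [0.5878, -0.0791, 0.049]
orientation: [-0.091, 0.701, 0.093, 0.701]
contact_force: [-5.1, 14.1, 8.7]
width: 0.0097
```

Request:
{"api": "jog_arm", "payload": {
  "motion": [
    [0.4,-1.5,0,0,0,0,-1],
    [0,0,0,0,0,0,-1]
  ]
}}

```text
t: 18.48
tool_pos: [0.5877, -0.0791, 0.0489]
orientation: [-0.09, 0.701, 0.094, 0.701]
contact_force: [-9.4, 24.9, 11.2]
width: 0.0101
```

Request:
{"api": "jog_arm", "payload": {
  "motion": [
    [-0.5,2,0,0,0,0,-1],
    [0,0,0,0,0,0,0],
    [0,0,0,0,0,0,0],
    [0,0,0,0,0,0,0],
    [0,0,20,0,0,0,0],
    [0,0,25,0,0,0,0],
    [0,0,30,0,0,0,0],
    [0,0,30,0,0,0,0],
    [0,0,0,0,0,0,0]
  ]
}}

```text
t: 19.6
tool_pos: [0.5889, -0.0801, 0.1577]
orientation: [-0.093, 0.699, 0.092, 0.703]
contact_force: [0.3, 0.1, 0.3]
width: 0.0465
```

Request:
{"api": "jog_arm", "payload": {
  "motion": [
    [0,-40,20,0,0,0,0],
    [0,-40,0,0,0,0,0],
    [0,-40,0,0,0,0,0],
    [0,-40,0,0,0,0,0],
    [0,-40,0,0,0,0,0],
    [0,-40,0,0,0,0,0],
    [0,0,0,0,0,0,0],
    [0,0,0,0,0,0,0]
  ]
}}

```text
t: 20.6
tool_pos: [0.5876, -0.3196, 0.1734]
orientation: [-0.092, 0.701, 0.092, 0.701]
contact_force: [0.2, -0.0, 0.1]
width: 0.0466
```

Run:
```python
from h import *
from cell import arm
s=arm.sense();print(s['t'],s['tool_pos'],s['width'],s['contact_force'])
p=arm.camera('top');X=cloud(p)
cv2.imwrite(f'pics/t5.png',cv2.resize(cv2.cvtColor(p['pixels'],cv2.COLOR_RGB2BGR)[100:330,130:430],None,fx=2.5,fy=2.5))
for nm,(x0,x1,y0,y1,z0,z1) in dict(tab=(.54,.63,-.105,-.04,.07,.09),knob=(.48,.56,.13,.19,.07,.09),dish=(.61,.72,.09,.2,.01,.03),tub=(.66,.73,.0,.07,.01,.04)).items():
    A=X.reshape(-1,3);m=(A[:,0]>x0)&(A[:,0]<x1)&(A[:,1]>y0)&(A[:,1]<y1)&(A[:,2]>z0)&(A[:,2]<z1);B=A[m]
    if len(B)>3: print(nm,m.sum(),cv2.minAreaRect(B[:,:2].astype(np.float32)*1000),cv2.minEnclosingCircle(B[:,:2].astype(np.float32)*1000))
```

```text
20.6 [ 0.58763937 -0.31955331  0.17338888] 0.04655974407944495 [ 0.19787928 -0.00811307  0.0726462 ]
tab 120 ((587.2684326171875, -78.55255889892578), (39.11240768432617, 10.506414413452148), 15.166579246520996) ((587.2860107421875, -78.87056732177734), 19.648988723754883)
knob 119 ((507.97869873046875, 155.82406616210938), (14.178658485412598, 29.080720901489258), 16.24576187133789) ((509.5947265625, 156.36109924316406), 14.737552642822266)
dish 364 ((666.4716796875, 143.5611572265625), (83.08258056640625, 84.02953338623047), 78.3662109375) ((666.670166015625, 144.3145294189453), 42.80707931518555)
tub 436 ((693.370849609375, 37.76079177856445), (46.90526580810547, 44.2301025390625), 1.7646005153656006) ((693.532958984375, 37.95844650268555), 23.622135162353516)
```

View pics/t5.png

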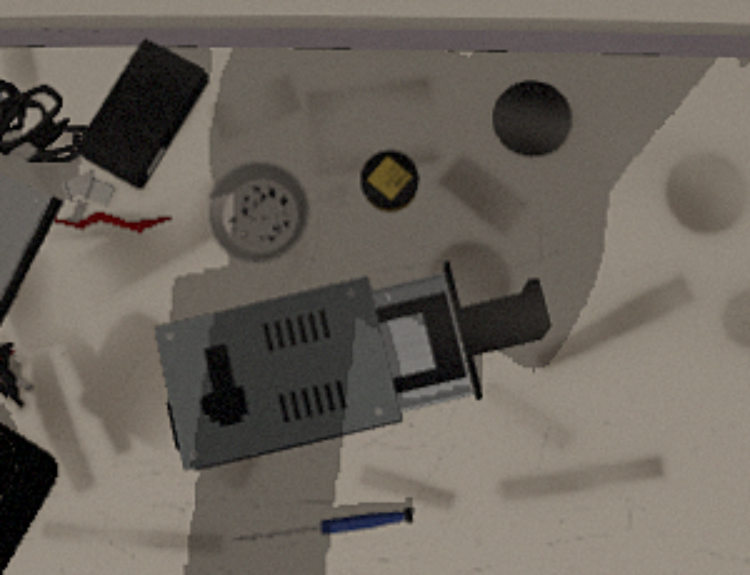

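The sled is fully out (tab at crop (535,310)), the knob is across at crop (225,402), and the dish and tub have not moved. Handing in.

```bash
python3 -c "
from cell import arm
print(arm.sign_off())"
```

```text
the job is handed in; nothing more can be done
None
```

The sled is fully out and released, and I handed the job in after 20.6 s of robot time.

- **Trying the sled:** I pulled the tab first. It stopped hard at about 6 mm (38 N), so the lock was on.
- **Lock knob:** I eased the sled back a little and let go. I then slid the knob right across to its end stop: about 30 mm by the arm, 29 mm by camera.
- **Drawing the sled:** I gripped the tab again and drew the sled freely to its end stop. It moved 59.9 mm by the arm and about 60 mm by camera.
- **Last checks:** the arm is clear, with contact force near zero. The dish and tub are within 0.3 mm of where they started. No check failed; the one small disagreement is the 1 mm or less between the arm and camera figures for the knob.

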